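Find where the dish turntable rubs and lock it there

TASK

The hand-turned Petri dish turntable rubs against its guide shoe at one spot of each turn. Turn it by its finger knob, find by feel the spot where it drags hardest (elsewhere there is one fainter rub: that is not the one), leave it with that spot at the shoe, then slide the brake in against the rim so that it stays there for the repair, and let go. Leave the tube rack, the dishes and the beaker alone.

Things in the scene. Friction and masses are not known exactly. Their poses are not given: they have to be found in the camera images.
- stand: Grey square stand plate, 200 x 200 x 12 mm, fixed to the bench, with two tongues. Its origin lies on the bench (z = 0) on the turntable's upright turning axis. Its +x axis points from the turning axis to the guide, its +y axis to the brake.
- turntable: Aluminium disc, 188 mm diameter, 12 mm thick, top 50 mm above the bench, with three low white dish stops (top 55 mm, 49 mm from the axis). Turns many turns either way about its z axis, which is the stand's; same origin as the stand; at the stand's orientation the knob is on the stand's -x side. Bearing drag 0.06 N m (1 N at the knob). It stays where it is left, also on the rubbing spots.
- knob_grip (a point): Point on the axis of the upright black finger knob of the disc, 80 mm above the bench, a good height to grip. The knob is 18 mm in diameter, stands from 52 to 99 mm above the bench, 65 mm from the turning axis, and spins freely on its pin, so it can be held with a constant tool direction while it is carried round.
- guide: Steel bracket (18 x 46 x 36 mm) fixed on the stand's +x side, carrying a sprung black shoe, 34 mm wide, that bears on the disc's rim from outside; all of it lower than the disc's top. Its origin is the stand's origin, not the bracket; its axes are the stand's. Shoe and rim press on each other with about 11 N at the crest of the heavy spot, 2 N at the fainter one, 0 elsewhere.
- brake_grip (a point): Point in the upright black handle of the brake slide, 70 mm above the bench. The handle is 22 mm (along the stand's x) by 18 mm (along the stand's y), from 40 to 92 mm above the bench, 160 mm from the turning axis along the stand's +y when off. It moves with the slide.
- brake (a joint): Travel of the brake slide in m, 0 = off (start). It grows as the handle is pushed towards the turning axis (the stand's -y). Its rubber pad meets the rim at 0.012, where it stops against it; pushing takes about 5 N until then. It stays where it is left.
- tube_rack: Bystander: loose white tube rack with ten capped tubes, 190 x 70 mm, 102 mm high; origin under its centre, long side along its x.
- dishes: Bystander: two Petri dishes stacked, 91 mm diameter, 30 mm high; origin under the centre.
- beaker: Bystander: clear beaker, 84 mm rim diameter, 110 mm high; origin under the centre.
- shoe (a point): Middle of the shoe's rubbing face, 95 mm from the turning axis, 44 mm above the bench. The rim has two slight swells, not to be seen, at unknown angles, at least 60 degrees apart. As one passes here the drag at the knob rises and falls within 15 degrees either side of its crest: by 6 to 12 N for the heavy one, 1 to 3 N for the fainter. At the start the heavy one is clear of the shoe.

How it is judged:
By the outcome, as a careful person would: the job done as asked, in the order asked, and still so for the second after the job is handed in, with the robot touching nothing.
It also fails if it takes over 61 s, if anything falls off the work surface, if the arm or the gripper's body presses on something with over 40 N, if the wrist force passes 120 N, or if a joint passes its speed limit or range.

ROBOT

A 6-joint arm with a two-finger parallel gripper is mounted at the origin on the work surface. World frame = base frame: x ahead of the robot, y to its left, z up, the work surface at z = 0. Lengths are in mm, angles in rad, forces in N, time in s.
With the tool pointing down it reaches from about 325 to 875 mm from the base axis. Payload 4.4 kg.
Tool frame: the origin (TCP) lies on the centre line of the jaws, within the pads' length; the fingertips stand ahead of it and the grasp point (between the pads) lies 6 mm ahead of it (ctrl.tcp_to_tips is the z of the fingertips in the tool frame, in mm); z points along the fingers, y is the direction in which the jaws open and shut (so a half turn about z gives the same grasp; the last joint's range is limited). The gripper opens to 85 mm and grips with 20 to 120 N. Pads are 22 mm wide; open, the fingers measure 114 mm over their backs; the gripper's body (76 mm by 85 mm) begins 54 mm behind the grasp point. The pads swing forward as they close: fully open they stand 13 mm farther back than shut.
Start: joints at [-1.383, 0.207, 1.542, -0, 1.393, -0.15], TCP at [190.55, -542.511, 221.082] pointing down, gripper open.
Joint ranges: [-2.73, 2.73], [-0.86, 2.22], [0.23, 2.46], [-1.11, 4.25], [0.08, 2.63], [-2.82, 2.82]. Speed limits (rad/s): [2.79, 2.79, 3.14, 3.14, 3.14, 3.14].

INTERFACE

Orientations are given as a 3x3 rotation matrix whose columns are the frame's x, y, z axes.
In Python, from plant import ctrl, sensors, optics gives the robot as it stands. Calls block until the motion is done:
- ctrl.move_ptp(position, orientation): joint-space move of the TCP to a pose.
- ctrl.move_l(position, rot=None, vel=150, threshold=None): straight line of the TCP; rot=None keeps the orientation; vel is the mean speed in mm/s. With threshold (N) it stops when the force on the tool has changed by that much, and returns True; else False.
- ctrl.set_joints(angles): joint-space move.
- ctrl.gripper_to(opening, force=None): finger opening in mm; force is the grip in N (None keeps the last); returns when the fingers have stopped.
- ctrl.hold(seconds).
- ctrl.solve_ik(position, orientation): joint angles nearest the present ones, or None.
- sensors.read_state(): the state.
- optics.grab_frame(name): name is "scene" or "top" or "wrist"; returns (picture, depth): 400x640x3 uint8, red, green, blue; 400x640 float32, mm along the optical axis (not along the pixel's ray), 0 where there is no reading.
- optics.camera_params(name): a dict with "mtx" (3x3 intrinsics, pixels), "R" (3x3) and "t" (3): a world point X has camera coordinates R X + t; the wrist camera has in their place "T_tool_cam" (4x4, takes a point from camera to tool coordinates, whose origin is the TCP and whose axes are the flange's). Camera axes: x right, y down, z forward; pixel columns grow to the right and rows downward; lengths in mm; the calibration is good to about 2 mm. A picture is of the moment at which its call begins: read the wrist's pose just before it. camera_params takes no time and is no camera call.
A pose or a line that the arm cannot do raises ctrl.MotionError and nothing moves.
- ctrl.finish_job(): hands the job in, once; it reports no verdict.
The state is a dict: "t": time; "q": joint angles; "qvel": joint speeds; "tau": joint torques, N m; "eef_pos": TCP position; "eef_rot": TCP orientation; "force": force on the tool from outside, world axes, zero at the start; "wrist_torque": the same for the moment, N m; "grip_width": finger opening in mm.
Only numpy, scipy, OpenCV 4.12 (cv2) and the standard library are available. Lean on these libraries where they do the work, as an engineer would, in place of code of your own. Each camera call takes 0.05 s, during which the arm holds its last target.

## Working session

There is one attempt and no reset: what is moved stays moved. The work goes in short steps, each a Python script; the robot and the scene stay as the last script left them, time stands still between calls to the robot, and variables do not carry over. Pictures are saved under pics/ and viewed, and the job is handed in when it is done.

```bash
ls; mkdir -p pics; python3 - <<'E'
from plant import ctrl,sensors,optics
import cv2,numpy as np
s=sensors.read_state();print(s['t'],s['eef_pos'],s['eef_rot'],s['force'],ctrl.tcp_to_tips)
for n in ['scene','top']:
    p,d=optics.grab_frame(n);cv2.imwrite(f'pics/{n}0.png',p[:,:,::-1]);np.savez(f'{n}0.npz',p=p,d=d)
    c=optics.camera_params(n);print(n,c)
E
```

```text
pics
0.0 [ 190.38817298 -541.72082487  219.88261532] [[ 9.43499902e-01  3.31372512e-01 -4.39025708e-04]
 [ 3.31372625e-01 -9.43497194e-01  2.28640561e-03]
 [ 3.43432446e-04 -2.30270457e-03 -9.99997290e-01]] [-0.47316948 -0.0391849   0.43025165] 25.0
scene {'mtx': array([[461.13382411,   0.        , 315.94043542],
       [  0.        , 461.13382411, 190.48745806],
       [  0.        ,   0.        ,   1.        ]]), 'R': array([[ 0.40752746,  0.91317835,  0.00516444],
       [ 0.69464356, -0.30632014, -0.65087502],
       [-0.59278301,  0.26883689, -0.75916733]]), 't': array([-208.29984703, -348.00899032, 1436.86506401])}
top {'mtx': array([[440.47418606,   0.        , 320.28288742],
       [  0.        , 440.47418606, 191.27330696],
       [  0.        ,   0.        ,   1.        ]]), 'R': array([[-8.19144154e-03, -9.99964188e-01, -2.12688733e-03],
       [-9.86561635e-01,  8.42871224e-03, -1.63171987e-01],
       [ 1.63184071e-01,  7.61691641e-04, -9.86595347e-01]]), 't': array([-14.00870581, 580.10972099, 861.70876982])}
```

View pics/scene0.png

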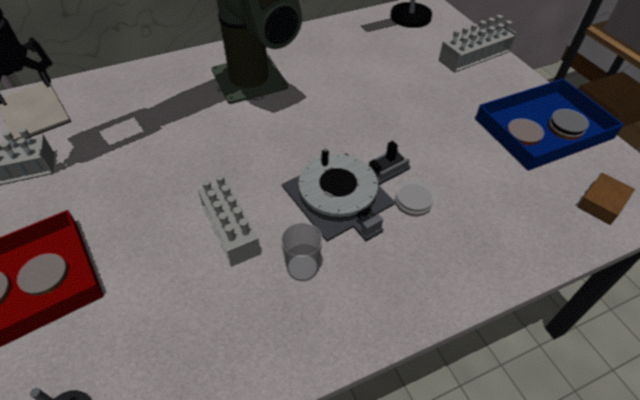

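View pics/top0.png

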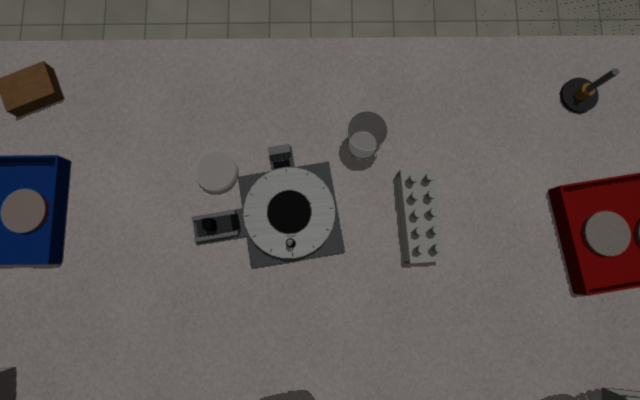

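Top view: the disc is centred near (290,212), the knob at (291,243), the guide at (281,156) and the brake handle at (208,227). The dishes are at (217,172), close to both guide and brake, and the beaker and rack are to the right. Next I'll measure these.

```bash
cat > h.py <<'E'
import numpy as np,cv2
from plant import ctrl,sensors,optics
def ray(c,uv,z):
    uv=np.atleast_2d(uv).astype(float)
    d=np.c_[uv,np.ones(len(uv))]@np.linalg.inv(c['mtx']).T@c['R']
    o=-c['R'].T@c['t']
    return o+d*((z-o[2])/d[:,2])[:,None]
def proj(c,X):
    x=np.atleast_2d(X)@c['R'].T+c['t'];x=x@c['mtx'].T;return x[:,:2]/x[:,2:]
E
python3 - <<'E'
from h import *
for n,(u,v),m in [('top',(290,213),70),('scene',(339,184),60)]:
    p=np.load(f'{n}0.npz')['p'];c=optics.camera_params(n)
    g=cv2.cvtColor(p,cv2.COLOR_RGB2GRAY)
    hsv=cv2.cvtColor(p,cv2.COLOR_RGB2HSV)
    y0,x0=v-m,u-m-40
    crop=p[y0:v+m,x0:u+m+40]
    cv2.imwrite(f'pics/{n}_crop.png',cv2.resize(crop[:,:,::-1],None,fx=3.5,fy=3.5,interpolation=cv2.INTER_CUBIC))
    print(n,'origin',x0,y0)
    row=g[v,u-60:u+60];print(row.tolist());print(g[v-60:v+60,u].tolist())
E
```

```text
top origin 180 143
[73, 72, 71, 68, 60, 33, 36, 47, 53, 56, 55, 56, 60, 82, 112, 115, 114, 114, 114, 114, 114, 114, 114, 114, 114, 114, 114, 113, 113, 113, 112, 112, 113, 113, 113, 112, 100, 49, 15, 12, 9, 10, 10, 10, 9, 10, 9, 11, 12, 11, 8, 10, 10, 11, 9, 12, 11, 8, 11, 9, 9, 10, 9, 9, 11, 10, 10, 9, 11, 8, 8, 10, 10, 10, 11, 9, 11, 12, 9, 11, 27, 69, 111, 115, 115, 115, 115, 115, 114, 113, 114, 113, 113, 113, 113, 112, 112, 112, 112, 113, 113, 113, 113, 112, 104, 68, 55, 58, 82, 107, 111, 112, 112, 112, 112, 113, 111, 110, 110, 111]
[31, 29, 31, 37, 43, 53, 55, 55, 54, 50, 43, 37, 40, 56, 88, 110, 115, 116, 116, 116, 114, 111, 112, 114, 116, 114, 112, 112, 114, 115, 114, 114, 114, 115, 115, 112, 99, 45, 12, 10, 10, 10, 11, 10, 11, 11, 11, 9, 10, 10, 11, 11, 11, 11, 12, 11, 10, 9, 10, 11, 9, 8, 11, 10, 10, 10, 10, 8, 11, 10, 10, 10, 9, 9, 9, 11, 8, 9, 10, 18, 61, 103, 100, 83, 99, 55, 64, 97, 84, 81, 80, 68, 41, 15, 33, 65, 76, 68, 84, 112, 114, 115, 115, 115, 102, 55, 31, 28, 34, 68, 102, 105, 108, 111, 111, 110, 109, 109, 109, 109]
scene origin 239 124
[130, 124, 107, 82, 64, 56,
[... 345 characters left out ...]
8, 126, 127, 124, 127, 127, 126, 123, 123, 124, 118, 99, 63, 48, 69, 88, 113, 129, 138, 138, 138, 136, 134, 136, 138, 137, 136, 136, 134, 134, 132, 133, 134]
[132, 132, 131, 131, 127, 133, 134, 134, 131, 126, 129, 129, 130, 133, 131, 133, 129, 128, 130, 127, 130, 132, 133, 131, 134, 134, 131, 133, 132, 134, 131, 127, 130, 127, 130, 127, 129, 128, 128, 131, 132, 134, 134, 113, 69, 17, 11, 10, 13, 14, 8, 13, 12, 10, 7, 5, 7, 12, 12, 16, 11, 13, 13, 10, 13, 9, 9, 11, 9, 14, 8, 18, 64, 116, 129, 128, 129, 128, 124, 126, 129, 127, 124, 123, 122, 110, 104, 107, 118, 105, 76, 61, 50, 32, 30, 21, 28, 38, 54, 56, 59, 56, 58, 56, 58, 54, 58, 55, 50, 39, 64, 105, 133, 142, 135, 138, 133, 134, 137, 132]
```

View pics/top_crop.png

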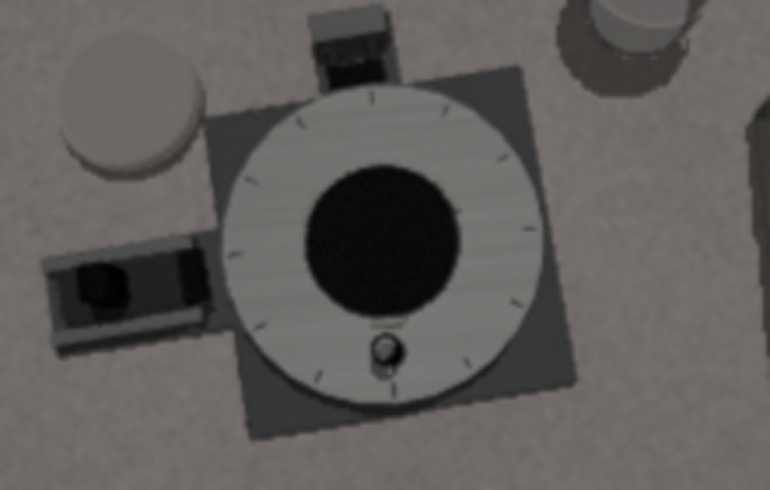

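View pics/scene_crop.png

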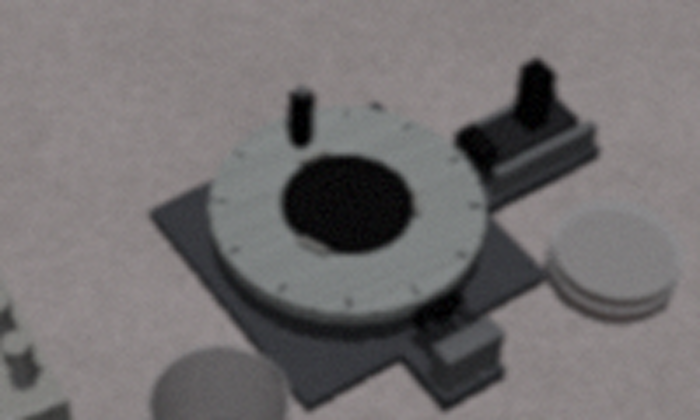

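```bash
python3 - <<'E'
from h import *
ct=optics.camera_params('top');cs=optics.camera_params('scene')
for n,c,(u,v) in [('top',ct,(290,213)),('scene',cs,(339,184))]:
    g=cv2.cvtColor(np.load(f'{n}0.npz')['p'],cv2.COLOR_RGB2GRAY)
    for lo in (30,60):
        k,l,st,ce=cv2.connectedComponentsWithStats((g<lo).astype(np.uint8))
        i=l[v,u];m=(l==i).astype(np.uint8);cn=max(cv2.findContours(m,0,1)[0],key=cv2.contourArea)
        P=ray(c,cn[:,0],50);(x,y),r=cv2.minEnclosingCircle(P[:,:2].astype(np.float32))
        print(n,'black c',st[i],ray(c,ce[i],50).round(1),x,y,r)
    # disc bright
    m=(g>85).astype(np.uint8)
    # rim points radially
    C=ray(c,(u,v),50)[0]
    pts=[]
    for a in np.linspace(0,2*np.pi,180,endpoint=False):
        rs=np.arange(80,106,.5);X=C+np.c_[rs*np.cos(a),rs*np.sin(a),0*rs];uv=proj(c,X).astype(np.float32)
        val=cv2.remap(g.astype(np.float32),uv[None,:,0],uv[None,:,1],1)[0]
        dv=np.diff(val);j=np.argmin(dv)
        if dv[j]<-4: pts.append(X[j,:2])
    pts=np.array(pts)
    for it in range(4):
        A=np.c_[2*pts,np.ones(len(pts))];s=np.linalg.lstsq(A,(pts**2).sum(1),rcond=None)[0]
        r=np.sqrt(s[2]+s[0]**2+s[1]**2);e=abs(np.hypot(*(pts-s[:2]).T)-r);pts=pts[e<max(2*np.median(e),1)]
    print(n,'rim',s[:2],r,len(pts))
K=np.array([[205,117],[520,66],[577,382],[252,439]])/3.5+[180,143]
P=ray(ct,K,12);print('corners',P.round(1),P.mean(0).round(1))
e=[P[0]-P[1],P[1]-P[2],P[3]-P[2],P[0]-P[3]]
print([np.degrees(np.arctan2(d[1],d[0])).round(2) for d in e],[np.linalg.norm(d).round(1) for d in e])
Ks=np.array([[150,213],[307,408],[545,272]])/5 if 0 else np.array([[150,213],[307,408],[545,272]])/3.5+[239,124]
Q=ray(cs,Ks,12);print('scene corners',Q.round(1),'centre',((Q[0]+Q[2])/2).round(1))
print('knob top', ray(ct,np.array([[386,348]])/3.5+[180,143],99), ray(cs,np.array([[301,92]])/3.5+[239,124],99))
print('handle top', ray(ct,np.array([[102,284]])/3.5+[180,143],92),ray(cs,np.array([[538,66]])/3.5+[239,124],92))
print('dishes',ray(ct,np.array([[131,100]])/3.5+[180,143],30),'beaker',ray(ct,[[367,130]],110),'rack',ray(ct,[[419,217]],102))
E
```

```text
top black c [ 268  191   43   42 1424] [[538.   45.9  50. ]] 538.4220581054688 45.8981819152832 43.765533447265625
top black c [ 267  190   44   44 1507] [[538.2  46.   50. ]] 538.5036010742188 46.080745697021484 45.19686508178711
top rim [538.11283261  45.5704724 ] 93.34970318087734 163
scene black c [320 169  36  27 739] [[538.1  44.8  50. ]] 536.9928588867188 44.861812591552734 42.56966781616211
scene black c [320 168  37  28 804] [[538.   44.8  50. ]] 536.4678344726562 46.11804962158203 45.06411361694336
scene rim [538.38225437  44.6134292 ] 93.80514796314696 74
corners [[619.9 157.3  12. ]
 [650.4 -37.4  12. ]
 [456.  -69.3  12. ]
 [423.9 125.   12. ]] [537.5  43.9  12. ]
[np.float64(98.92), np.float64(9.34), np.float64(99.37), np.float64(9.38)] [np.float64(197.1), np.float64(197.1), np.float64(196.9), np.float64(198.6)]
scene corners [[461.5 -69.8  12. ]
 [656.1 -38.4  12. ]
 [620.3 157.4  12. ]] centre [540.9  43.8  12. ]
knob top [[472.94245933  39.19834326  99.        ]] [[474.17773315  39.40794644  99.        ]]
handle top [[509.86155422 197.18070247  92.        ]] [[510.63081628 203.73547461  92.        ]]
dishes [[627.12315782 199.03406913  30.        ]] beaker [[ 690.9505863  -111.73945563  110.        ]] rack [[ 519.29919128 -208.01222582  102.        ]]
```

```bash
cat >> h.py <<'E'
C=np.array([538.2,45.2]);YAW=np.radians(9.3)
def R_y(a): # tool down, jaw axis at world angle a
    c,s=np.cos(a),np.sin(a);return np.array([[-s,c,0],[c,s,0],[0,0,-1.]])
def kpos(th,z=86,r=65): return np.array([C[0]+r*np.cos(th),C[1]+r*np.sin(th),z])
def S(): return sensors.read_state()
def ang(p): return np.degrees(np.arctan2(p[1]-C[1],p[0]-C[0]))%360
E
python3 - <<'E'
from h import *
for a in [YAW,YAW+np.pi,YAW-np.pi/2,YAW+np.pi/2]:
    qs=[ctrl.solve_ik(kpos(np.radians(t)),R_y(a)) for t in range(0,360,30)]
    b=ctrl.solve_ik(np.array([512.3,203,76]),R_y(a))
    print(np.degrees(a),[None if q is None else np.round(q,2)[[0,3,4,5]].tolist() for q in qs][::3],b)
E
```

```text
9.3 [[-0.07, -0.0, 1.15, -0.23], [0.04, -0.0, 1.11, -0.12], [-0.09, -0.0, 1.08, -0.25], [-0.2, -0.0, 1.11, -0.36]] [ 2.20198703e-01  3.20126631e-01  1.72620626e+00 -4.44089210e-16
  1.09525976e+00  5.78830824e-02]
189.3 [None, None, None, [-0.2, -0.0, 1.11, 2.78]] None
-80.69999999999999 [[-0.07, -0.0, 1.15, 1.34], [0.04, -0.0, 1.11, 1.45], [-0.09, -0.0, 1.08, 1.32], [-0.2, -0.0, 1.11, 1.21]] [ 2.20198703e-01  3.20126631e-01  1.72620626e+00 -4.44089210e-16
  1.09525976e+00  1.62867941e+00]
99.30000000000001 [[-0.07, -0.0, 1.15, -1.8], [0.04, -0.0, 1.11, -1.69], [-0.09, -0.0, 1.08, -1.82], [-0.2, -0.0, 1.11, -1.93]] [ 2.20198703e-01  3.20126631e-01  1.72620626e+00 -4.44089210e-16
  1.09525976e+00 -1.51291324e+00]
```

```bash
python3 - <<'E'
from h import *
k=np.array([473.6,39.3]); R=R_y(YAW)
ctrl.move_ptp(np.array([*k,170]),R); print(S()['t'])
ctrl.gripper_to(50)
ctrl.move_l(np.array([*k,86]),vel=120); print(S()['t'],S()['force'])
p,d=optics.grab_frame('scene');cv2.imwrite('pics/s1.png',cv2.resize(p[100:260,240:440,::-1],None,fx=4,fy=4))
ctrl.gripper_to(10,force=50)
s=S();print(s['t'],s['force'],s['grip_width'],s['eef_pos'],ang(s['eef_pos']))
E
```

```text
2.4167
3.7083 [0.05467976 0.1997846  0.14317578]
4.2167 [-1.71701153 -0.29403804  3.45999164] 10.752784602647907 [473.7785245   39.21025137  86.48171535] 185.31194732475694
```

View pics/s1.png

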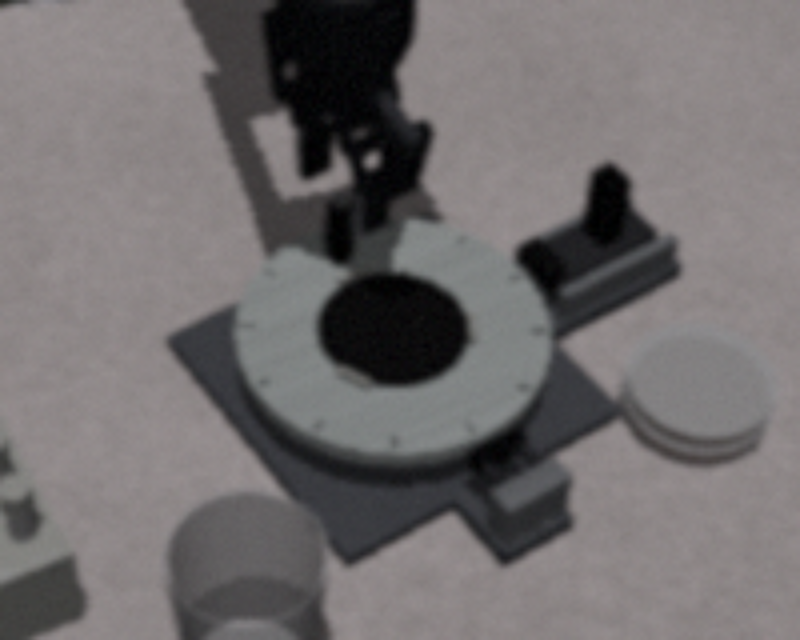

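```bash
python3 - <<'E'
from h import *
s=S();print(s['t'],s['force'],s['grip_width'],s['eef_pos'])
for n,(a,b,c,d) in {'scene':(100,260,240,440),'wrist':(0,400,0,640)}.items():
    p,_=optics.grab_frame(n);f=4 if n=='scene' else 1
    cv2.imwrite(f'pics/{n}2.png',cv2.resize(p[a:b,c:d,::-1],None,fx=f,fy=f))
E
```

```text
4.2167 [-1.71701153 -0.29403804  3.45999164] 10.752784602647907 [473.7785245   39.21025137  86.48171535]
```

View pics/scene2.png

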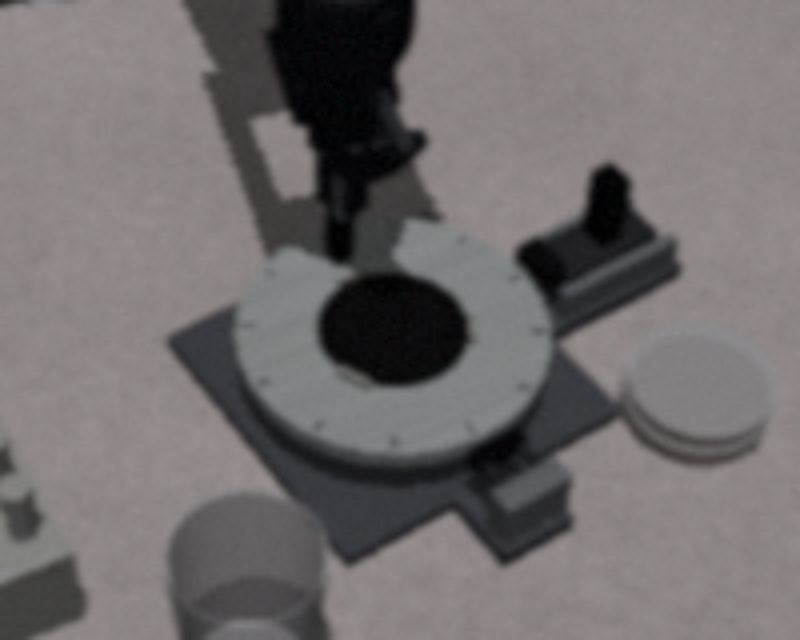

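View pics/wrist2.png

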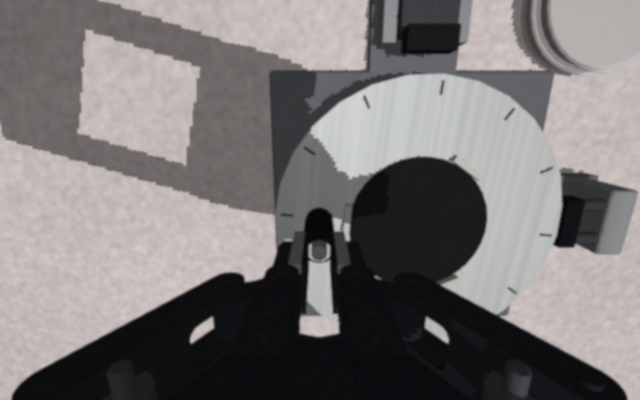

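```bash
python3 - <<'E'
from h import *
c=optics.camera_params('wrist');T=c['T_tool_cam'];print(T.round(3),c['mtx'].round(1))
s=S();R=s['eef_rot'];p=s['eef_pos']
print(R.round(3))
Ti=np.linalg.inv(T)
def pw(X):
    t=R.T@(np.array(X)-p); q=Ti[:3,:3]@t+Ti[:3,3]; u=c['mtx']@q; return (u[:2]/u[2]).round(1)
print('axis',pw([*C,50]),'knobtop',pw([473.6,39.3,99]),'knobbottom',pw([473.6,39.3,52]),'grasp',pw([*p[:2],p[2]-6]),'tip',pw([*p[:2],p[2]-25]))
E
```

```text
[[ 0.0000e+00 -9.6400e-01 -2.6700e-01  6.8042e+01]
 [ 1.0000e+00  0.0000e+00  1.0000e-03  6.4200e-01]
 [-1.0000e-03 -2.6700e-01  9.6400e-01 -1.5344e+02]
 [ 0.0000e+00  0.0000e+00  0.0000e+00  1.0000e+00]] [[306.3   0.  318.9]
 [  0.  306.3 194.7]
 [  0.    0.    1. ]]
[[-0.162  0.987  0.   ]
 [ 0.987  0.162 -0.   ]
 [-0.     0.    -1.   ]]
axis [415.2 223.6] knobtop [317.  249.9] knobbottom [317.3 218. ] grasp [317.5 235.6] tip [317.6 223.4]
```

```bash
python3 - <<'E'
from h import *
ctrl.gripper_to(0,force=50)
s=S();print(s['t'],s['force'],s['grip_width'])
th0=np.arctan2(39.3-C[1],473.6-C[0])
for i in range(1,7):
    th=th0+np.radians(3*i)
    P=kpos(th);t=s['t']
    ctrl.move_l(P,vel=30); s=S()
    e=s['eef_pos'];f=s['force'];u=np.array([np.cos(th),np.sin(th)]);tg=np.array([-u[1],u[0]])
    print(round(s['t']-t,3),round(ang(e),2),round(np.degrees(th)%360,2),'fr',round(f[:2]@u,2),'ft',round(f[:2]@tg,2),'mz',round(s['wrist_torque'][2],3),s['grip_width'].__round__(2),(e-P).round(2))
E
```

```text
4.5333 [-1.5998914  -0.22019796  5.52723206] 9.612623462533055
0.267 188.29 188.22 fr 2.67 ft -0.05 mz -0.03 9.75 [ 0.31 -0.04  0.51]
0.267 191.37 191.22 fr 0.77 ft 0.45 mz 0.009 9.4 [ 0.29 -0.12  0.52]
0.267 194.51 194.22 fr 2.35 ft 0.71 mz 0.027 9.98 [ 0.28 -0.27  0.51]
0.267 197.56 197.22 fr 2.86 ft 0.26 mz 0.022 9.74 [ 0.28 -0.32  0.5 ]
0.267 200.64 200.22 fr 2.17 ft 0.6 mz -0.052 9.68 [ 0.31 -0.4   0.5 ]
0.267 203.69 203.22 fr 2.63 ft 0.89 mz -0.024 9.87 [ 0.32 -0.45  0.51]
```

```bash
python3 - <<'E'
from h import *
for n,(a,b,c,d) in {'wrist':(0,400,0,640)}.items():
    p,_=optics.grab_frame(n)
    cv2.imwrite(f'pics/{n}3.png',p[:,:,::-1])
E
```

```text
(no output)
```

View pics/wrist3.png

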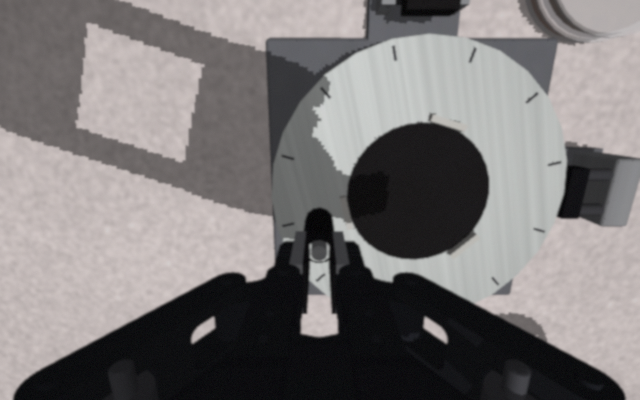

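```bash
cat >> h.py <<'E'
def step(th,vel=45,thr=None,pr=True):
    th=np.radians(th);P=kpos(th)
    hit=ctrl.move_l(P,vel=vel,threshold=thr); s=S()
    e=s['eef_pos'];f=s['force'];u=np.array([np.cos(th),np.sin(th)]);tg=np.array([-u[1],u[0]])
    if pr: print(round(s['t'],2),'cmd',round(np.degrees(th)%360,2),'act',round(ang(e),2),'r',round(np.hypot(*(e[:2]-C)),2),'fr',round(f[:2]@u,2),'ft',round(f[:2]@tg,2),'hit',hit)
    return hit,ang(e),f[:2]@tg
E
python3 - <<'E'
from h import *
th=203.2
while th<203+120:
    th+=6
    hit,a,ft=step(th,thr=4)
    if hit or abs(ft)>4: break
E
```

```text
6.48 cmd 209.2 act 209.88 r 64.98 fr 3.17 ft 0.49 hit False
6.78 cmd 215.2 act 215.91 r 65.02 fr 3.2 ft 1.12 hit False
7.08 cmd 221.2 act 221.94 r 65.07 fr 3.61 ft 0.19 hit False
7.29 cmd 227.2 act 226.6 r 65.33 fr 0.16 ft 1.63 hit True
```

```bash
python3 - <<'E'
from h import *
th=226.5
for i in range(5):
    th+=3
    step(th,vel=30)
E
```

```text
7.59 cmd 229.5 act 229.91 r 65.18 fr 3.5 ft 1.06 hit False
7.86 cmd 232.5 act 232.79 r 65.24 fr 3.29 ft -0.13 hit False
8.12 cmd 235.5 act 235.78 r 65.28 fr 2.86 ft 0.4 hit False
8.39 cmd 238.5 act 238.83 r 65.3 fr 2.69 ft -0.13 hit False
8.66 cmd 241.5 act 241.89 r 65.32 fr 2.89 ft 0.62 hit False
```

```bash
python3 - <<'E'
from h import *
th=241.5
while th<241.5+300:
    th+=6
    hit,a,ft=step(th,vel=45)
    if ft<-4: break
E
```

```text
8.96 cmd 247.5 act 248.17 r 65.39 fr 3.75 ft 0.55 hit False
9.26 cmd 253.5 act 254.16 r 65.4 fr 4.3 ft 0.34 hit False
9.56 cmd 259.5 act 260.19 r 65.46 fr 5.21 ft 1.11 hit False
9.86 cmd 265.5 act 266.21 r 65.46 fr 3.77 ft 1.21 hit False
10.16 cmd 271.5 act 271.81 r 65.47 fr 4.57 ft -0.04 hit False
10.46 cmd 277.5 act 277.61 r 65.52 fr 4.87 ft -0.15 hit False
10.76 cmd 283.5 act 284.1 r 65.57 fr 3.5 ft 0.88 hit False
11.06 cmd 289.5 act 290.62 r 65.55 fr 4.55 ft 1.43 hit False
11.36 cmd 295.5 act 296.27 r 65.55 fr 4.63 ft 1.0 hit False
11.66 cmd 301.5 act 302.24 r 65.54 fr 3.44 ft 1.5 hit False
11.96 cmd 307.5 act 308.23 r 65.51 fr 5.03 ft 1.12 hit False
12.26 cmd 313.5 act 314.22 r 65.49 fr 4.26 ft 0.19 hit False
12.56 cmd 319.5 act 320.27 r 65.47 fr 3.37 ft 1.73 hit False
12.86 cmd 325.5 act 326.37 r 65.45 fr 2.77 ft 0.31 hit False
13.16 cmd 331.5 act 332.47 r 65.38 fr 3.94 ft 0.27 hit False
13.46 cmd 337.5 act 338.56 r 65.33 fr 2.45 ft 1.56 hit False
13.76 cmd 343.5 act 344.67 r 65.28 fr 3.19 ft -0.34 hit False
14.06 cmd 349.5 act 350.76 r 65.23 fr 3.05 ft 1.5 hit False
14.36 cmd 
[... 1215 characters left out ...]
-5.6 ft 0.34 hit False
20.66 cmd 121.5 act 122.24 r 64.54 fr -6.02 ft 0.76 hit False
20.96 cmd 127.5 act 128.15 r 64.56 fr -5.11 ft 0.42 hit False
21.26 cmd 133.5 act 134.06 r 64.58 fr -4.3 ft 0.86 hit False
21.56 cmd 139.5 act 139.97 r 64.62 fr -4.12 ft 0.49 hit False
21.86 cmd 145.5 act 145.95 r 64.65 fr -5.17 ft 0.93 hit False
22.16 cmd 151.5 act 151.86 r 64.67 fr -5.33 ft 1.25 hit False
22.46 cmd 157.5 act 157.73 r 64.74 fr -4.94 ft 0.92 hit False
22.76 cmd 163.5 act 163.6 r 64.8 fr -3.47 ft 0.59 hit False
23.06 cmd 169.5 act 169.52 r 64.83 fr -4.15 ft 1.52 hit False
23.36 cmd 175.5 act 175.4 r 64.88 fr -3.92 ft 0.69 hit False
23.66 cmd 181.5 act 181.32 r 64.94 fr -3.24 ft 1.25 hit False
```

```bash
python3 - <<'E'
from h import *
for th in (193,205,217,229,241,250): step(th,vel=90,pr=False)
print(S()['t'])
th=250
while th<297:
    th+=3
    hit,a,ft=step(th,vel=25,thr=4.5)
    if hit: step(th,vel=25)
E
```

```text
25.4167
25.7 cmd 253.0 act 251.97 r 65.47 fr 2.85 ft 0.46 hit False
25.98 cmd 256.0 act 254.94 r 65.51 fr 2.61 ft 0.7 hit False
26.27 cmd 259.0 act 257.96 r 65.5 fr 2.73 ft 0.09 hit False
26.55 cmd 262.0 act 261.01 r 65.52 fr 3.33 ft 0.27 hit False
26.83 cmd 265.0 act 264.01 r 65.51 fr 3.94 ft 0.1 hit False
27.12 cmd 268.0 act 266.78 r 65.53 fr 3.34 ft -0.14 hit False
27.4 cmd 271.0 act 269.4 r 65.52 fr 4.31 ft -2.24 hit False
27.61 cmd 274.0 act 271.7 r 65.76 fr 0.13 ft 1.31 hit True
27.88 cmd 274.0 act 272.26 r 65.59 fr 4.31 ft -3.1 hit False
28.08 cmd 277.0 act 274.66 r 65.83 fr 1.39 ft 2.26 hit True
28.34 cmd 277.0 act 275.6 r 65.67 fr 4.07 ft -2.05 hit False
28.55 cmd 280.0 act 277.9 r 65.88 fr 0.43 ft 1.51 hit True
28.81 cmd 280.0 act 278.89 r 65.72 fr 3.47 ft -3.57 hit False
29.02 cmd 283.0 act 281.03 r 65.94 fr 0.06 ft 0.57 hit True
29.27 cmd 283.0 act 282.24 r 65.78 fr 3.1 ft -2.94 hit False
29.48 cmd 286.0 act 284.77 r 66.0 fr -0.72 ft 2.39 hit True
29.73 cmd 286.0 act 285.58 r 65.85 fr 2.9 ft -1.59 hit False
30.01 cmd 289.0 act 288.7 r 65.84 fr 2.66 ft -0.67 hit False
30.29 cmd 292.0 act 291.95 r 65.84 fr 2.07 ft -0.83 hit False
30.57 cmd 295.0 act 295.14 r 65.84 fr 3.32 ft 0.25 hit False
30.86 cmd 298.0 act 298.25 r 65.82 fr 2.44 ft 1.24 hit False
```

```bash
python3 - <<'E'
from h import *
th=298
while th>258:
    th-=3
    hit,a,ft=step(th,vel=25,thr=4.5)
    if hit: step(th,vel=25)
E
```

```text
31.14 cmd 295.0 act 294.87 r 65.8 fr 4.13 ft 1.17 hit False
31.43 cmd 292.0 act 291.88 r 65.78 fr 3.09 ft 1.13 hit False
31.71 cmd 289.0 act 289.05 r 65.77 fr 3.61 ft 2.41 hit False
31.99 cmd 286.0 act 286.31 r 65.73 fr 4.89 ft 2.03 hit False
32.27 cmd 283.0 act 283.69 r 65.75 fr 3.83 ft 3.93 hit False
32.56 cmd 280.0 act 280.71 r 65.75 fr 3.85 ft 3.58 hit False
32.84 cmd 277.0 act 277.71 r 65.74 fr 4.72 ft 4.27 hit False
33.12 cmd 274.0 act 274.21 r 65.74 fr 3.84 ft 2.69 hit False
33.41 cmd 271.0 act 270.86 r 65.77 fr 3.7 ft 1.22 hit False
33.69 cmd 268.0 act 267.57 r 65.73 fr 4.34 ft 1.34 hit False
33.98 cmd 265.0 act 264.25 r 65.73 fr 3.15 ft 0.73 hit False
34.26 cmd 262.0 act 261.07 r 65.71 fr 3.27 ft -0.73 hit False
34.54 cmd 259.0 act 258.02 r 65.69 fr 3.42 ft -0.49 hit False
34.83 cmd 256.0 act 254.99 r 65.68 fr 2.92 ft -0.11 hit False
```

```bash
python3 - <<'E'
from h import *
th=256
while th<298:
    th+=3
    step(th,vel=25)
E
```

```text
35.11 cmd 259.0 act 258.27 r 65.69 fr 3.77 ft 0.31 hit False
35.39 cmd 262.0 act 261.39 r 65.72 fr 3.08 ft 0.59 hit False
35.67 cmd 265.0 act 264.4 r 65.73 fr 3.76 ft -0.23 hit False
35.96 cmd 268.0 act 267.06 r 65.73 fr 4.32 ft -1.04 hit False
36.24 cmd 271.0 act 269.7 r 65.74 fr 4.25 ft -1.75 hit False
36.52 cmd 274.0 act 272.26 r 65.73 fr 3.39 ft -3.21 hit False
36.81 cmd 277.0 act 275.1 r 65.73 fr 4.18 ft -3.57 hit False
37.09 cmd 280.0 act 277.99 r 65.75 fr 4.41 ft -4.05 hit False
37.38 cmd 283.0 act 281.09 r 65.73 fr 3.92 ft -4.05 hit False
37.66 cmd 286.0 act 284.62 r 65.75 fr 4.45 ft -2.34 hit False
37.94 cmd 289.0 act 287.93 r 65.74 fr 4.68 ft -2.29 hit False
38.23 cmd 292.0 act 291.39 r 65.74 fr 3.77 ft -0.59 hit False
38.51 cmd 295.0 act 294.64 r 65.73 fr 4.51 ft -0.43 hit False
38.79 cmd 298.0 act 297.74 r 65.71 fr 4.01 ft 0.41 hit False
```

```bash
python3 - <<'E'
from h import *
step(290,vel=50)
_,a,_=step(284.5,vel=40)
_,a2,_=step(281,vel=25)
cmd=281
for i in range(3):
    if abs(a2-279.2)<0.4: break
    cmd=cmd-(a2-279.2)
    _,a2,_=step(cmd,vel=20)
ctrl.gripper_to(50)
s=S();print(s['t'],ang(s['eef_pos']),s['force'])
ctrl.move_l(s['eef_pos']+[0,0,75],vel=200)
p,_=optics.grab_frame('wrist');s=S()
cv2.imwrite('pics/w4.png',p[:,:,::-1]);print(s['t'],s['eef_pos'])
p,_=optics.grab_frame('scene');cv2.imwrite('pics/s4.png',cv2.resize(p[100:260,240:440,::-1],None,fx=4,fy=4))
c=optics.camera_params('wrist');T=c['T_tool_cam'];R=s['eef_rot'];p=s['eef_pos'];Ti=np.linalg.inv(T)
def pw(X):
    t=R.T@(np.array(X)-p); q=Ti[:3,:3]@t+Ti[:3,3]; u=c['mtx']@q; return (u[:2]/u[2]).round(1)
for z in (52,99): print(pw([*kpos(np.radians(279.2))[:2],z]))
print('axis',pw([*C,50]))
E
```

```text
39.12 cmd 290.0 act 289.28 r 65.71 fr 4.51 ft -0.14 hit False
39.43 cmd 284.5 act 284.34 r 65.74 fr 4.38 ft 1.47 hit False
39.74 cmd 281.0 act 281.6 r 65.76 fr 4.28 ft 3.43 hit False
40.02 cmd 278.6 act 279.38 r 65.75 fr 4.48 ft 3.81 hit False
40.4917 277.64703377565945 [ 1.24506926 -0.75815881  1.31203445]
41.0583 [545.59433796 -18.41686653 158.65945231]
[323.2 189.4]
[323.  206.5]
axis [323.9 112.6]
```

View pics/w4.png

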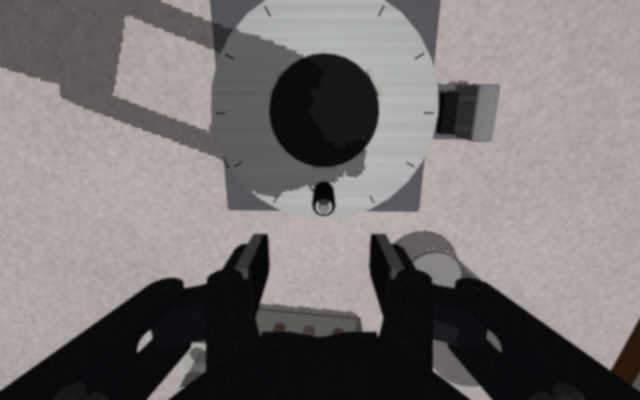

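View pics/s4.png

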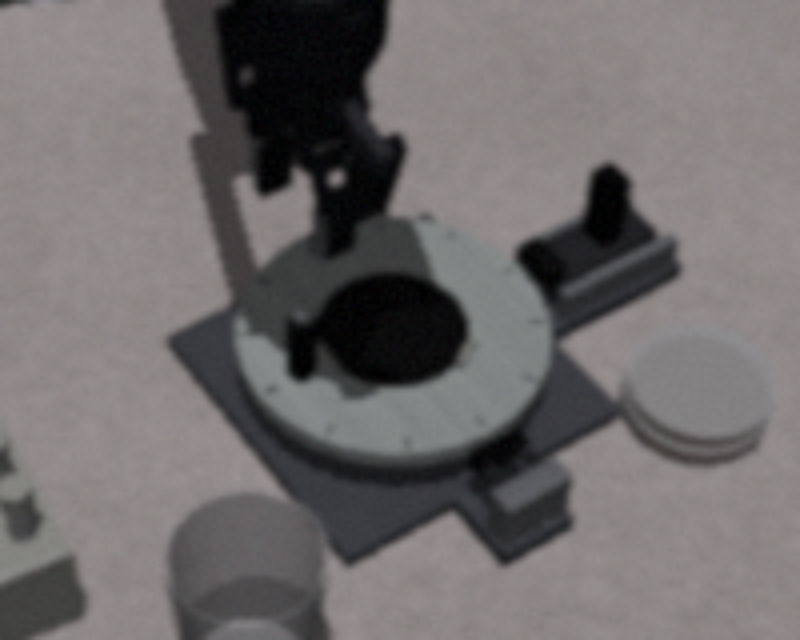

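```bash
cat >> h.py <<'E'
SY=np.array([-np.sin(YAW),np.cos(YAW),0])
E
python3 - <<'E'
from h import *
H=np.array([*C,0])+160*SY; print(H)
R=R_y(YAW)
ctrl.move_ptp(H+[0,0,150],R)
p,_=optics.grab_frame('wrist');cv2.imwrite('pics/w5.png',p[:,:,::-1]);s=S();print(s['t'],s['eef_pos'])
c=optics.camera_params('wrist');Ti=np.linalg.inv(c['T_tool_cam'])
def pw(X):
    t=s['eef_rot'].T@(np.array(X)-s['eef_pos']); q=Ti[:3,:3]@t+Ti[:3,3]; u=c['mtx']@q; return (u[:2]/u[2]).round(1)
print(pw(H+[0,0,92]),pw(H+[0,0,40]))
E
```

```text
[512.34338862 203.09691463   0.        ]
42.0583 [512.76097544 201.82521095 149.72023616]
[317.5 205.5] [317.7 187.8]
```

View pics/w5.png

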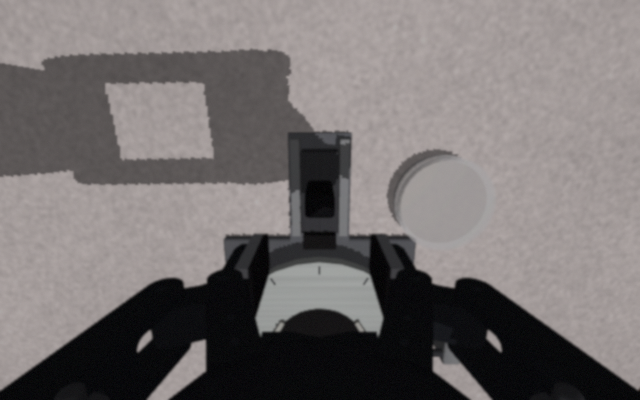

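```bash
python3 - <<'E'
from h import *
H=np.array([*C,0])+160*SY
ctrl.move_l(H+[0,0,76],vel=120)
ctrl.gripper_to(0,force=40)
s=S();p0=s['eef_pos'];print(s['t'],s['force'],s['grip_width'],p0)
for d in (6,9,11,12,13,14,15,16):
    hit=ctrl.move_l(H-d*SY+[0,0,76],vel=25)
    s=S();print(round(s['t'],2),d,'moved',round(-(s['eef_pos']-p0)@SY,2),'f_y',round(s['force']@SY,2),'fx',round(s['force']@np.array([SY[1],-SY[0],0]),2))
    if s['force']@SY>18: break
E
```

```text
43.2083 [-3.4913124  -1.11571401  6.96986519] 19.92872948111649 [512.62348638 203.20504127  77.36689992]
43.6 6 moved 4.9 f_y 3.1 fx -3.05
43.87 9 moved 7.76 f_y 4.07 fx -2.65
44.12 11 moved 9.66 f_y 3.17 fx -1.77
44.37 12 moved 10.56 f_y 4.04 fx -2.68
44.62 13 moved 11.53 f_y 3.15 fx -2.61
44.87 14 moved 12.32 f_y 4.61 fx -2.92
45.12 15 moved 12.48 f_y 6.47 fx -2.83
45.37 16 moved 12.58 f_y 8.98 fx -2.1
```

```bash
python3 - <<'E'
from h import *
H=np.array([*C,0])+160*SY
for d in (17.5,19):
    ctrl.move_l(H-d*SY+[0,0,76],vel=25);s=S();print(s['t'],s['eef_pos'],s['force']@SY)
ctrl.gripper_to(50)
s=S();e=s['eef_pos']
ctrl.move_l(e+[0,0,80],vel=200)
ctrl.move_l(e+[-110,60,140],vel=250)
for n in ('top','scene'):
    p,_=optics.grab_frame(n);np.savez(n+'6.npz',p=p)
    b=(143,283,180,370) if n=='top' else (100,260,240,440)
    cv2.imwrite(f'pics/{n}6.png',cv2.resize(p[b[0]:b[1],b[2]:b[3],::-1],None,fx=3.5,fy=3.5,interpolation=cv2.INTER_CUBIC))
print(S()['t'],S()['force'])
E
```

```text
45.6167 [514.6347388  190.61389581  77.37639879] 13.428750497893205
45.8667 [514.66510634 190.48571826  77.41289167] 15.833922506428266
47.6167 [ 0.24059825 -0.50334099 -0.85013439]
```

View pics/top6.png

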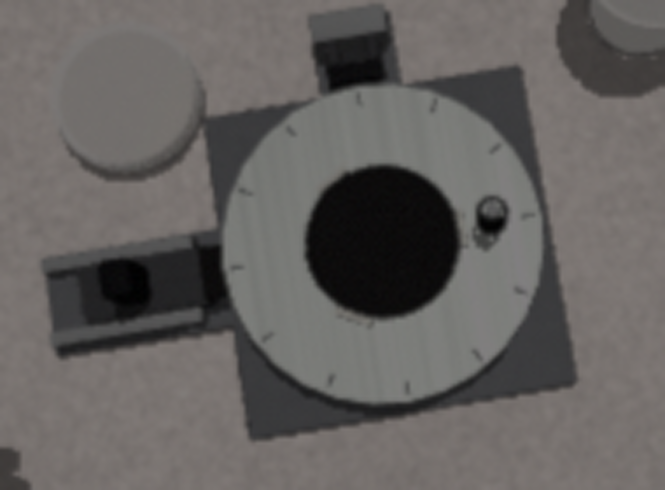

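View pics/scene6.png

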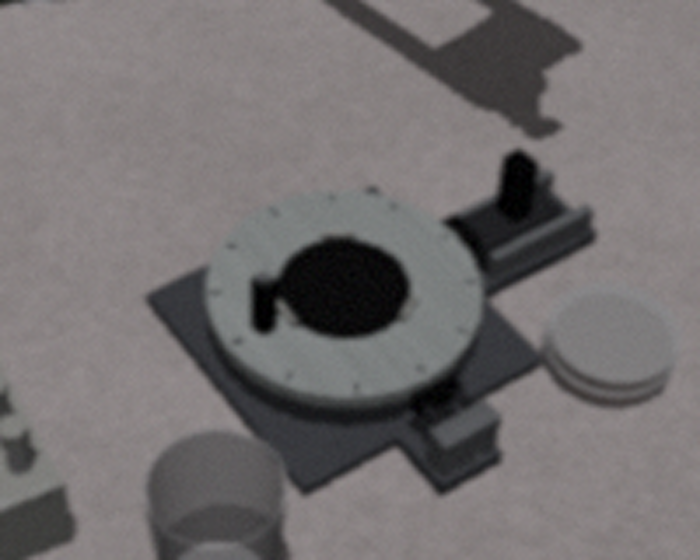

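```bash
python3 - <<'E'
from h import *
ct=optics.camera_params('top');cs=optics.camera_params('scene')
for c,uv,o in ((ct,(492,206),(180,143)),(cs,(264,276),(240,100))):
    P=ray(c,np.array([uv])/3.5+o,99)[0];print(P,ang(P))
P=ray(ct,np.array([[125,282]])/3.5+[180,143],92)[0];print('handle',P,(P-[*C,0])@SY)
E
```

```text
[550.67595793 -19.2901408   99.        ] 280.94892026378443
[548.1944474  -18.35462441  99.        ] 278.9370055732139
handle [510.86482929 184.46340289  92.        ] 141.85035326321477
```

```bash
python3 - <<'E'
from h import *
ctrl.finish_job();print('ok')
E
```

```text
the job is handed in; nothing more can be done
ok
```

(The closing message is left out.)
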